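# Lock the sherd boards into the scanner bed and shut the shield

## Robot

A 6-joint arm with a two-finger parallel gripper is mounted at the origin on the work surface. World frame = base frame: x ahead of the robot, y to its left, z up, the work surface at z = 0. Lengths are in m, angles in rad, forces in N, time in s.
With the tool pointing down it reaches from about 0.3 to 0.825 m from the base axis. Payload 5.4 kg.
Tool frame: the origin (TCP) lies at the very end of the fingers, on their centre line; the grasp point (between the pads) lies 19 mm behind it; z points along the fingers, x is the direction in which the jaws open and shut, and the axes are right-handed (so a half turn about z gives the same grasp; the last joint's range is limited). The gripper opens to 92 mm and grips with 3 to 60 N. Pads are 20 mm wide; open, the fingers measure 128 mm over their backs; the gripper's body (75 mm by 189 mm) begins 69 mm behind the grasp point.
Start: joints at [-1.41, 0.158, 1.597, -0, 1.386, -0.21], TCP at [0.208, -0.536, 0.215] pointing down, gripper open.
Joint ranges: [-2.91, 2.91], [-0.94, 2.29], [0.18, 2.7], [-1.29, 4.43], [0.17, 2.64], [-3, 3]. Speed limits (rad/s): [2.57, 2.57, 3.14, 3.14, 3.14, 3.14].

## Interface

Orientations are given as a rotation vector (axis times angle).
In Python, from workcell import bot gives the robot as it stands. Calls block until the motion is done:
- bot.goto(position, orientation): joint-space move of the TCP to a pose.
- bot.line_to(position, rot=None, max_speed=0.15): straight line of the TCP; rot=None keeps the orientation; max_speed is the mean speed in m/s.
- bot.set_joints(angles): joint-space move.
- bot.set_gripper(opening, newtons=None): opening from 0.0 (shut) to 1.0 (fully open); newtons is the grip in N (None keeps the last); returns when the fingers have stopped.
- bot.hold(seconds).
- bot.inverse_kinematics(position, orientation): joint angles nearest the present ones, or None.
- bot.read_camera(name): name is "scene" or "top"; returns a dict with "pixels" (480x640x3 uint8, blue, green, red), "fx", "fy", "cx", "cy" (pixels), "R" (3x3) and "t" (3): a world point X has camera coordinates R X + t. Camera axes: x right, y down, z forward; pixel columns grow to the right and rows downward; lengths in m; the calibration is good to about 2 mm. A picture is of the moment at which its call begins. There is no depth.
A pose or a line that the arm cannot do raises bot.MotionError and nothing moves.
- bot.job_done(): hands the job in, once; it reports no verdict.
Readings, each from a call of its own:
- bot.current_clock(): time.
- bot.current_joints(): joint angles.
- bot.current_joint_vel(): joint speeds.
- bot.current_effort(): joint torques, N m.
- bot.current_ee_pos(): TCP position.
- bot.current_tool_rot(): TCP orientation.
- bot.current_contact_force(): force on the tool from outside, world axes, zero at the start.
- bot.current_ft_torque(): the same for the moment, N m.
- bot.current_opening(): opening from 0.0 (shut) to 1.0 (fully open).
Only numpy, scipy, OpenCV 4.12 (cv2) and the standard library are available. Lean on these libraries where they do the work, as an engineer would, in place of code of your own. Each camera call takes 0.05 s, during which the arm holds its last target. There are 200 camera calls.

## Task

Get the sherd carrier boards ready for scanning: push the amber shield fully back, then fit every board that is on the table into the bay of its own colour by angling its tongue under the lip of the groove and lowering it flat behind the kerb so that it lies locked on the bed. With all of them in, push the shield shut until the catch clicks, and leave the flask, the scale and the jar where they are.

Things in the scene. Friction and masses are not known exactly. Their poses are not given: they have to be found in the camera images.
- bed: fixed scanner bed with four bays in a row along its y, 80 mm apart. Origin on the table under the middle of the row, x away from the robot, y left, z up. In its frame (mm): bay floor z 8; dividers 4 wide, top z 16, at y -160, -80, 0, 80, 160; side walls at |y| 168 to 178, top z 66, x -66 to 235; housing beyond the groove, x 80 to 235, top z 53.
- groove (a point): middle of the groove's mouth, on the bed floor (bed x 56.5, y 0, z 8). The groove runs along bed y on the far side, opens towards the robot (-x), is 14 deep (to x 70.5) and 9 high, under a lip 5 thick (lip top bed z 22). A board enters it only tilted, tongue end down (0.26 rad fits), pushed towards +x.
- kerb (a point): middle of the top edge of the kerb's bay side (bed x -56.5, y 0, z 14). The kerb runs along bed y on the robot's side, 6 high above the bay floor, 10 thick. Lip mouth to kerb is 113 mm, so the flat 110 mm slab is held between them with 3 mm of play and its tongue stays under the lip.
- bay_red (a point): leftmost (bed y = 120) bay of the bed, red floor and tab: point on the bay floor (bed z = 8) where the origin of the red board lies when seated, axes parallel to the bed's and to the seated board's.
- bay_blue (a point): left middle (bed y = 40) bay of the bed, blue floor and tab: point on the bay floor (bed z = 8) where the origin of the blue board lies when seated, axes parallel to the bed's and to the seated board's.
- bay_green (a point): right middle (bed y = -40) bay of the bed, green floor and tab: point on the bay floor (bed z = 8) where the origin of the green board lies when seated, axes parallel to the bed's and to the seated board's.
- bay_yellow (a point): rightmost (bed y = -120) bay of the bed, yellow floor and tab: point on the bay floor (bed z = 8) where the origin of the yellow board lies when seated, axes parallel to the bed's and to the seated board's.
- shield (a joint): sliding amber shield, m: 0 = shut over the bays, 0.150 = fully open, pushed along bed +x over the housing. Starts 0.02 to 0.10. About 1.5 N friction, stays where left. In the last 17 mm before shut a spring catch resists by about 7 N; past the middle of that it snaps home and holds (about 8 N opens it).
- shield_handle (a point): middle of the top of the black handle bar on the shield's near edge (bed x = -60.5 mm + joint, z 90). Bar 12 thick (bed x), 140 long (y), 30 high, standing on the shield plate: top z 60, underside z 56, 330 wide, from 6 mm nearer than the bar's middle to 125 mm beyond. Push the bar either way with the fingers from above.
- board_red: loose carrier board, red finger rib; may be absent (None). Slab 110 (x) x 68 (y) x 12 thick, 0.1-0.25 kg; origin: centre of its underside, z up. Tongue on the +x edge: 12 long (x 55 to 67), 68 wide, z 0 to 4.5. Rib along x in the middle: 44 x 16 wide (y), z 12 to 38; pinch it across y. Sherds fixed on top, up to z 20. Starts flat, tongue roughly away from the robot. Goes to bay_red.
- board_blue: loose carrier board, blue finger rib; may be absent (None). Slab 110 (x) x 68 (y) x 12 thick, 0.1-0.25 kg; origin: centre of its underside, z up. Tongue on the +x edge: 12 long (x 55 to 67), 68 wide, z 0 to 4.5. Rib along x in the middle: 44 x 16 wide (y), z 12 to 38; pinch it across y. Sherds fixed on top, up to z 20. Starts flat, tongue roughly away from the robot. Goes to bay_blue.
- board_green: loose carrier board, green finger rib; may be absent (None). Slab 110 (x) x 68 (y) x 12 thick, 0.1-0.25 kg; origin: centre of its underside, z up. Tongue on the +x edge: 12 long (x 55 to 67), 68 wide, z 0 to 4.5. Rib along x in the middle: 44 x 16 wide (y), z 12 to 38; pinch it across y. Sherds fixed on top, up to z 20. Starts flat, tongue roughly away from the robot. Goes to bay_green.
- board_yellow: loose carrier board, yellow finger rib; may be absent (None). Slab 110 (x) x 68 (y) x 12 thick, 0.1-0.25 kg; origin: centre of its underside, z up. Tongue on the +x edge: 12 long (x 55 to 67), 68 wide, z 0 to 4.5. Rib along x in the middle: 44 x 16 wide (y), z 12 to 38; pinch it across y. Sherds fixed on top, up to z 20. Starts flat, tongue roughly away from the robot. Goes to bay_yellow.
- flask: bystander: steel drinks flask, 72 diameter, 170 high; origin under its centre
- scale: bystander: black bench scale with steel pan, 150 x 130 x 49; origin under its centre
- jar: bystander: small glass jar, 56 diameter, 65 high; origin under its centre
Not all that is in view belongs to the job. Leave any pink look-alike of the board_blue alone.

How it is judged:
By the outcome, as a careful person would: the job done as asked, in the order asked, and still so for the second after the job is handed in, with the robot touching nothing.
Of board_red, board_blue, board_green, board_yellow only 3 to 4 are there at a start; the rules pass over those that are not, and their reading is None.
At some moment in a run one of board_red, board_blue, board_green, board_yellow may be knocked a few centimetres aside while the robot is not near it.
It also fails if it takes over 210 s, if anything falls off the work surface, if the arm or the gripper's body presses on something with over 40 N, if the wrist force passes 120 N, or if a joint passes its speed limit or range.

## Working session

There is one attempt and no reset: what is moved stays moved. The work goes in short steps, each a Python script; the robot and the scene stay as the last script left them, time stands still between calls to the robot, and variables do not carry over. Pictures are saved under pics/ and viewed, on a budget of 14 in all, crops included, one or two more only if the job needs it, and the job is handed in when it is done.

```bash
ls; mkdir -p pics; python3 - <<'E'
from workcell import bot
import cv2,numpy as np
for n in("scene","top"):
    c=bot.read_camera(n); cv2.imwrite(f"pics/{n}0.png",c["pixels"]); print(n,c["fx"],c["fy"],c["cx"],c["cy"],np.round(c["R"],4).tolist(),np.round(c["t"],4), -np.array(c["R"]).T@c["t"])
print(bot.current_clock(),bot.current_ee_pos(),bot.current_tool_rot())
E
```

```text
pics
scene 540.304263182591 540.304263182591 317.25095736648717 240.44227562261634 [[-0.2036, 0.9789, 0.015], [0.7187, 0.1598, -0.6767], [-0.6648, -0.127, -0.7361]] [ 0.0944 -0.2857  1.7653] [1.39816032 0.17740964 1.10470075]
top 553.4584582627937 553.4584582627937 316.9917915442051 244.42754948176582 [[0.0223, -0.9997, 0.003], [-0.9972, -0.0225, -0.0713], [0.0713, -0.0014, -0.9975]] [-0.0154  0.4605  1.6559] [ 0.34151472 -0.00279199  1.68455133]
0.1 [ 0.20824071 -0.53536372  0.21373394] [-2.59180441e+00  1.77322686e+00  1.78588944e-03]
```

View pics/top0.png

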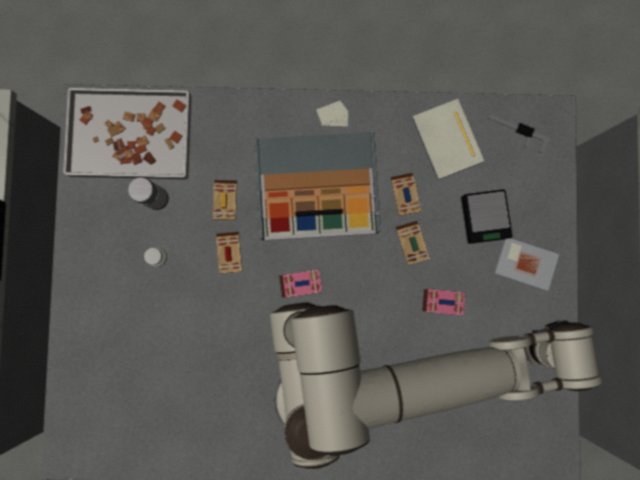

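View pics/scene0.png

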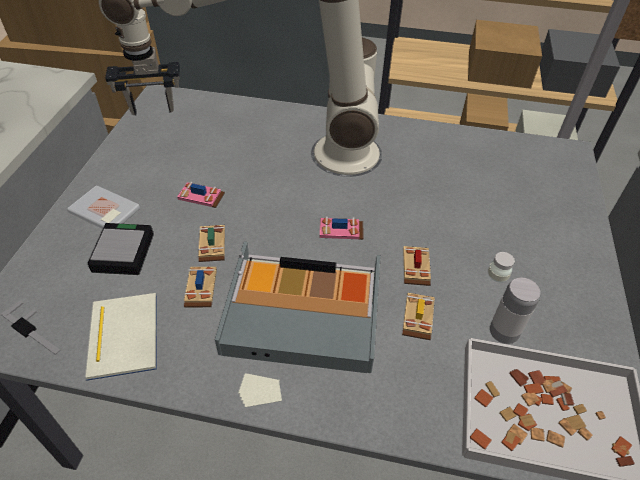

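Both views show four boards: yellow rib at top (224,200), red (229,253), blue (406,194) and green (413,243). Things that could be mistaken for them are the two pink boards with blue ribs, at (302,283) and (446,301). The real blue board is the tan one at (406,194). The bed is at about (318,185), the handle at (320,212). I'll check this in a close crop.

```bash
python3 - <<'E'
import cv2
im=cv2.imread("pics/top0.png")[125:315,195:455]
cv2.imwrite("pics/crop1.png",cv2.resize(im,None,fx=3,fy=3,interpolation=cv2.INTER_CUBIC))
E
```

```text
(no output)
```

View pics/crop1.png

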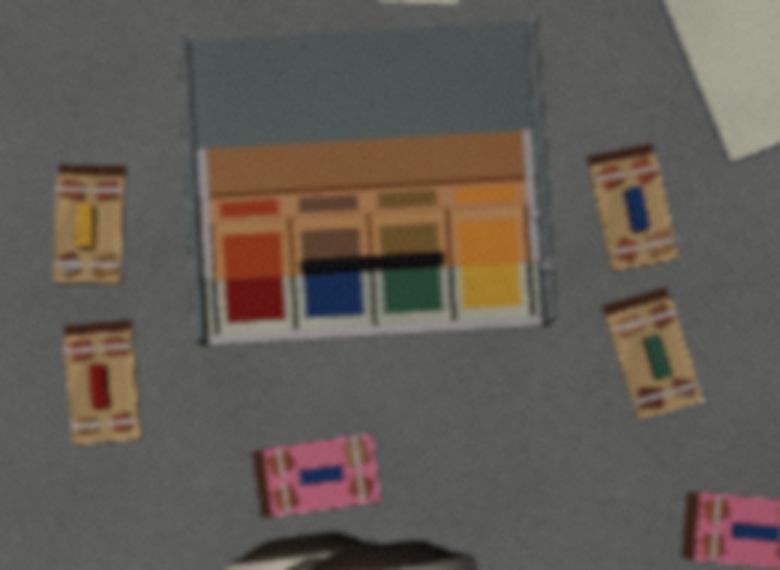

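The crop confirms the choice: the four tan boards have their dark tongue at the far end, and blue is the tan one. The pink boards I leave alone. The bed and its handle are clear, with the shield partly over the bays. Next I'll write helpers and measure.

```bash
cat > h.py <<'E'
from workcell import bot
import cv2, numpy as np
from scipy.spatial.transform import Rotation as Ro
R0=np.array([[0,-1,0],[-1,0,0],[0,0,-1.]])
HUE={'red':[(0,6),(174,180)],'blue':[(100,125)],'green':[(60,92)],'yellow':[(21,32)]}
def rot(yaw,pitch=0): return (Ro.from_euler('z',yaw)*Ro.from_euler('y',pitch)*Ro.from_matrix(R0)).as_rotvec()
def ray(c,px,z):
    px=np.atleast_2d(np.asarray(px,float)); R=np.array(c['R']); o=-R.T@np.array(c['t'])
    d=np.c_[(px[:,0]-c['cx'])/c['fx'],(px[:,1]-c['cy'])/c['fy'],np.ones(len(px))]@R
    return o+d*((z-o[2])/d[:,2])[:,None]
def proj(c,X):
    p=np.atleast_2d(X)@np.array(c['R']).T+np.array(c['t']); return p[:,:2]/p[:,2:]*[c['fx'],c['fy']]+[c['cx'],c['cy']]
def hsv(c): return cv2.cvtColor(c['pixels'],cv2.COLOR_BGR2HSV)
def wrap(a): return (a+np.pi/2)%np.pi-np.pi/2
def rect(c,pts_px,z):
    P=ray(c,pts_px,z)[:,:2]; (m,s,a)=cv2.minAreaRect((P*1000).astype(np.float32)); a=np.deg2rad(a)
    if s[0]<s[1]: s=s[::-1]; a+=np.pi/2
    return np.array(m)/1000,np.array(s),wrap(a)
def boards(c):
    """tan slabs in the top view with the rib colour inside -> {colour:(centre xy of slab, yaw, sizes, rib xy)}"""
    H=hsv(c); tan=cv2.inRange(H,(11,60,90),(22,190,255)); tan=cv2.morphologyEx(tan,cv2.MORPH_CLOSE,np.ones((5,5)))
    out={}
    for k in cv2.findContours(tan,cv2.RETR_EXTERNAL,cv2.CHAIN_APPROX_NONE)[0]:
        if not 350<cv2.contourArea(k)<1300: continue
        m,s,a=rect(c,k[:,0],.012)
        if abs(s[0]-110)>15 or abs(s[1]-68)>12: continue
        M=np.zeros(tan.shape,np.uint8); cv2.fillPoly(M,[cv2.convexHull(k)],255); M=cv2.erode(M,np.ones((5,5)))
        mc=k[:,0].mean(0); yy,xx=np.mgrid[:480,:640]; M[np.hypot(xx-mc[0],yy-mc[1])>8]=0
        best=max(HUE,key=lambda n:sum(int((cv2.inRange(H,(lo,110,50),(hi,255,255))&M>0).sum()) for lo,hi in HUE[n]))
        mk=sum(cv2.inRange(H,(lo,110,50),(hi,255,255))&M for lo,hi in HUE[best]); p=np.argwhere(mk>0)[:,::-1]
        out[best]=(m,a,s,ray(c,p.mean(0),.036)[0,:2],len(p))
    return out
E
python3 - <<'E'
from h import *
np.set_printoptions(precision=4,suppress=True)
c=bot.read_camera("top"); s=bot.read_camera("scene")
for k,v in boards(c).items(): print(k,*v)
B={}
for n,cc,box in(("top",c,(270,190,370,225)),("scene",s,(265,245,355,285))):
    x0,y0,x1,y1=box; m=np.zeros((480,640),np.uint8); m[y0:y1,x0:x1]=cv2.inRange(hsv(cc)[y0:y1,x0:x1],(0,0,0),(180,255,42))
    k=max(cv2.findContours(m,cv2.RETR_EXTERNAL,cv2.CHAIN_APPROX_NONE)[0],key=cv2.contourArea)
    print(n,cv2.boundingRect(k),*rect(cc,k[:,0],.09))
E
```

```text
red [0.827  0.5372] -1.431074029612323 [122.7236  74.5347] [nan nan] 0
green [ 0.4692 -0.295 ] 0.31190683028801747 [111.6808  71.1734] [ 0.4683 -0.2936] 25
yellow [0.5874 0.2806] -0.00390912100607288 [112.0782  70.4197] [0.5918 0.2828] 7
blue [ 0.6174 -0.2726] 0.22189905946498478 [112.5816  71.1905] [ 0.617  -0.2714] 54
top (296, 210, 46, 7) [ 0.5482 -0.0074] [130.9968  13.7132] -1.488997741709655
scene (280, 257, 56, 16) [ 0.5658 -0.0057] [137.304   32.6452] -1.4905847610151248h.py:31: RuntimeWarning: Mean of empty slice.
  out[best]=(m,a,s,ray(c,p.mean(0),.036)[0,:2],len(p))
  ret = um.true_divide(
```

```bash
cat >> h.py <<'E'
def F(): return np.array(bot.current_contact_force())
def P(): return np.array(bot.current_ee_pos())
E
python3 - <<'E'
from h import *
np.set_printoptions(precision=4,suppress=True)
c=bot.read_camera("top"); H=hsv(c)
for n,(x,y) in dict(yellow=(224,200),red=(229,253)).items(): print(n,H[y-3:y+4:3,x-2:x+4].reshape(-1,3).tolist())
tan=cv2.inRange(H,(11,60,90),(22,190,255)); tan=cv2.morphologyEx(tan,cv2.MORPH_CLOSE,np.ones((5,5)))
for k in cv2.findContours(tan,cv2.RETR_EXTERNAL,cv2.CHAIN_APPROX_NONE)[0]:
    if cv2.contourArea(k)>100: print(cv2.boundingRect(k),cv2.contourArea(k),*rect(c,k[:,0],.012))
yaw=.082; ex=np.array([np.cos(yaw),np.sin(yaw),0]); hd=np.array([.548,-.007,.072])
a=hd-ex*.05
bot.set_gripper(0,20)
bot.goto(a+[0,0,.12],rot(yaw)); print(bot.current_joints(),bot.current_clock())
bot.line_to(a,max_speed=.2); print(F())
d=.0
while d<.17:
    d+=.01 if d<.085 else .004
    bot.line_to(a+ex*d,max_speed=.08); f=F()@ex
    print(round(d,3),round(f,2),end=' ')
    if f<-7: break
print(bot.current_clock(),P())
E
```

```text
yellow [[21, 185, 160], [20, 184, 159], [20, 188, 148], [20, 188, 121], [19, 157, 96], [18, 123, 114], [20, 186, 158], [20, 185, 157], [20, 187, 150], [20, 185, 123], [19, 153, 102], [18, 122, 119], [20, 184, 157], [20, 185, 156], [20, 186, 147], [20, 181, 121], [19, 151, 101], [18, 120, 121]]
red [[1, 210, 102], [1, 209, 95], [2, 199, 77], [10, 146, 77], [16, 121, 112], [17, 112, 139], [1, 209, 99], [1, 213, 96], [1, 205, 81], [9, 160, 78], [16, 116, 108], [18, 111, 140], [1, 215, 101], [1, 210, 101], [1, 209, 94], [5, 166, 86], [13, 128, 100], [17, 116, 128]]
(216, 235, 26, 39) 797.0 [0.4272 0.2618] [113.0816  69.9771] 0.1151109602847149
(397, 224, 32, 41) 802.0 [ 0.469  -0.2949] [111.9605  71.6988] 0.31491280678941713
(212, 183, 25, 37) 793.5 [0.5874 0.2808] [112.0057  70.182 ] -0.002630004734507807
(391, 176, 30, 39) 783.0 [ 0.6177 -0.2727] [112.0078  70.9719] 0.22217316532018128
(264, 168, 108, 60) 4237.0 [ 0.5964 -0.0047] [323.397 181.063] -1.489107447301809
(113, 149, 20, 12) 109.5 [0.7232 0.5962] [59.047  29.6122] -1.3921345198651887
(105, 120, 20, 25) 207.0 [0.7938 0.6243] [75.0821 58.3016] 0.04955491562527148
(123, 109, 42, 24) 413.5 [0.8349 0.536 ] [130.2031  69.7397] 1.4813134483779615
[-0.2664 -0.0239  1.8341 -0.0002  1.3312  1.2233] 3.75
[0.4728 0.4959 0.3756]
0.01 -0.06 0.02 -0.29 0.03 -0.18 0.04 -0.89 0.05 -1.0 0.06 0.26 0.07 0.99 0.08 0.57 0.09 -0.43 0.094 -0.05 0.098 -0.22 0.102 -0.65 0.106 1.05 0.11 0.2 0.114 0.6 0.118 0.13 0.122 -0.4 0.126 0.08 0.13 -0.74 0.134 -15.14 9.725 [ 0.6281 -0.0004  0.0719]
```

```bash
sed -i "s/'yellow':\[(21,32)\]/'yellow':[(19,32)]/; s/(lo,110,50)/(lo,140,50)/g; s/        M=np.zeros/        if m[0]>.72 or abs(m[1])>.45: continue\n        M=np.zeros/" h.py
python3 - <<'E'
from h import *
np.set_printoptions(precision=4,suppress=True)
yaw=.082; ex=np.array([np.cos(yaw),np.sin(yaw),0]); p=P()-ex*.003
bot.line_to(p); bot.line_to(p+[0,0,.1],max_speed=.25); bot.goto([.34,0.02,.28],rot(yaw)); print(bot.current_joints(),bot.current_clock())
c=bot.read_camera("top"); s=bot.read_camera("scene"); cv2.imwrite("pics/top1.png",c['pixels']);cv2.imwrite("pics/scene1.png",s['pixels'])
for k,v in boards(c).items(): print(k,*v)
im=c['pixels'][110:260,245:395]; im2=s['pixels'][220:370,200:400]
cv2.imwrite("pics/crop2.png",np.hstack([cv2.resize(im,(400,400),interpolation=2),cv2.resize(im2,(400,300),interpolation=2)[:400] if 0 else cv2.copyMakeBorder(cv2.resize(im2,(400,300),interpolation=2),0,100,0,0,0)]))
E
```

```text
[-0.3011 -0.549   2.0771  0.0001  1.6146  1.1879] 11.6917
red [ 0.4691 -0.2952] 0.30328331494125926 [111.9658  71.399 ] [nan nan] 0
yellow [0.5874 0.2809] 0.0008021467210750366 [111.8101  70.1562] [0.5865 0.2801] 95
blue [ 0.6173 -0.2724] 0.21568770227556566 [112.4965  70.9824] [ 0.6154 -0.2719] 44h.py:32: RuntimeWarning: Mean of empty slice.
  out[best]=(m,a,s,ray(c,p.mean(0),.036)[0,:2],len(p))
  ret = um.true_divide(
```

View pics/crop2.png

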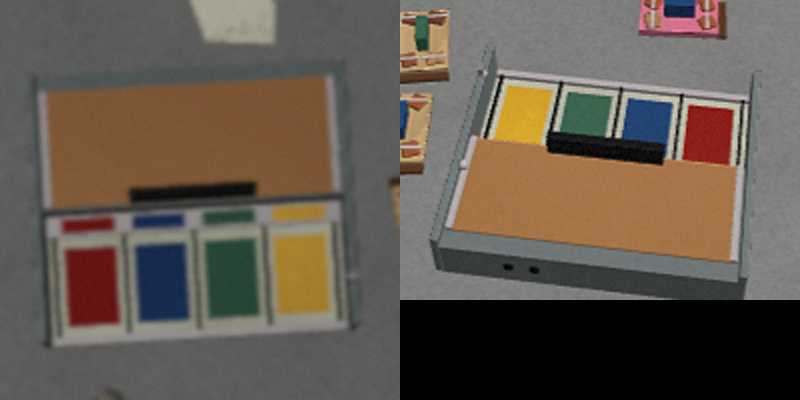

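The shield is fully open. In the top crop, red, blue, green and yellow run left to right with all four bays clear. Next I measure the bed from the floor patches and the handle.

```bash
sed -i "s/(lo,140,50)/(lo,SAT[n],50)/; s/(lo,140,50)/(lo,SAT[best],50)/; s/^def rot/SAT=dict(red=140,yellow=140,green=90,blue=100)\ndef rot/" h.py
cat >> h.py <<'E'
def bedpose(c):
    H=hsv(c); Q=[]
    for n,by in(('red',.12),('blue',.04),('green',-.04),('yellow',-.12)):
        m=sum(cv2.inRange(H,(lo,SAT[n],50),(hi,255,255)) for lo,hi in HUE[n]); m[:,:262]=0; m[:,375:]=0; m[:180]=0; m[245:]=0
        k=max(cv2.findContours(m,cv2.RETR_EXTERNAL,cv2.CHAIN_APPROX_NONE)[0],key=cv2.contourArea)
        q,s,a=rect(c,k[:,0],.008); Q.append(q); print(n,q,s)
    Q=np.array(Q); d=Q[0]-Q[3]; yaw=np.arctan2(-d[0],d[1]); return Q.mean(0),yaw,np.linalg.norm(np.diff(Q,axis=0),axis=1)
E
grep -n SAT h.py | head; python3 - <<'E'
from h import *
np.set_printoptions(precision=4,suppress=True)
c=bot.read_camera("top"); s=bot.read_camera("scene")
for k,v in boards(c).items(): print(k,*v)
q,yaw,sp=bedpose(c); print(q,yaw,sp)
ex=np.array([np.cos(yaw),np.sin(yaw)]); ey=np.array([-ex[1],ex[0]])
for n,cc,box in(("top",c,(285,170,350,192)),("scene",s,(265,282,340,305))):
    x0,y0,x1,y1=box; m=np.zeros((480,640),np.uint8); m[y0:y1,x0:x1]=cv2.inRange(hsv(cc)[y0:y1,x0:x1],(0,0,0),(180,255,60))
    k=max(cv2.findContours(m,cv2.RETR_EXTERNAL,cv2.CHAIN_APPROX_NONE)[0],key=cv2.contourArea)
    m,sz,a=rect(cc,k[:,0],.09); print(n,cv2.boundingRect(k),m,sz,a,'bed org',m-ex*.0895)
# profile along bed x on divider-free strips between patches: gray levels at bay-yellow/green floor edge
for by in(-.12,.04):
    r=[]
    for bx in np.arange(-.08,.08,.004):
        X=np.r_[q+ex*bx+ey*(by),.008]; u,v=proj(c,X)[0]; r.append(int(cv2.getRectSubPix(c['pixels'],(1,1),(u,v)).mean()))
    print(by,r)
H=hsv(c);print(H[243:265:3,220:240:3].reshape(-1,3)[::2].tolist())
E
```

```text
6:SAT=dict(red=140,yellow=140,green=90,blue=100)
31:        best=max(HUE,key=lambda n:sum(int((cv2.inRange(H,(lo,SAT[n],50),(hi,255,255))&M>0).sum()) for lo,hi in HUE[n]))
32:        mk=sum(cv2.inRange(H,(lo,SAT[n],50),(hi,255,255))&M for lo,hi in HUE[best]); p=np.argwhere(mk>0)[:,::-1]
40:        m=sum(cv2.inRange(H,(lo,SAT[n],50),(hi,255,255)) for lo,hi in HUE[n]); m[:,:262]=0; m[:,375:]=0; m[:180]=0; m[245:]=0Traceback (most recent call last):
  File "<stdin>", line 4, in <module>
  File "h.py", line 32, in boards
    mk=sum(cv2.inRange(H,(lo,SAT[n],50),(hi,255,255))&M for lo,hi in HUE[best]); p=np.argwhere(mk>0)[:,::-1]
  File "h.py", line 32, in <genexpr>
    mk=sum(cv2.inRange(H,(lo,SAT[n],50),(hi,255,255))&M for lo,hi in HUE[best]); p=np.argwhere(mk>0)[:,::-1]
                                 ^
NameError: name 'n' is not defined. Did you mean: 'np'?
```

```bash
sed -i "32s/SAT\[n\]/SAT[best]/" h.py
cat > m.py <<'E'
from h import *
np.set_printoptions(precision=4,suppress=True)
c=bot.read_camera("top"); s=bot.read_camera("scene"); cv2.imwrite("pics/top2.png",c['pixels'])
for k,v in boards(c).items(): print(k,*v)
q,yaw,sp=bedpose(c); print(q,yaw,sp)
ex=np.array([np.cos(yaw),np.sin(yaw)]); ey=np.array([-ex[1],ex[0]])
for n,cc,box in(("top",c,(285,170,350,192)),("scene",s,(265,282,340,305))):
    x0,y0,x1,y1=box; m=np.zeros((480,640),np.uint8); m[y0:y1,x0:x1]=cv2.inRange(hsv(cc)[y0:y1,x0:x1],(0,0,0),(180,255,60))
    k=max(cv2.findContours(m,cv2.RETR_EXTERNAL,cv2.CHAIN_APPROX_NONE)[0],key=cv2.contourArea)
    m,sz,a=rect(cc,k[:,0],.09); print(n,cv2.boundingRect(k),m,sz,a,'bed org',m-ex*.0895)
for by in(-.12,.04):
    r=[]
    for bx in np.arange(-.08,.08,.004):
        X=np.r_[q+ex*bx+ey*(by),.008]; u,v=proj(c,X)[0]; r.append(int(cv2.getRectSubPix(c['pixels'],(1,1),(u,v)).mean()))
    print(by,r)
H=hsv(c);print(H[243:265:3,220:240:3].reshape(-1,3)[::2].tolist())
E
python3 m.py
```

```text
red [0.4271 0.2618] 0.11369719625291119 [113.0729  69.9733] [0.4263 0.2612] 65
green [ 0.469  -0.2951] 0.30328331494125926 [111.9658  71.1348] [ 0.4683 -0.294 ] 41
yellow [0.5874 0.2807] -0.0023873907592015797 [111.9919  70.0843] [0.586 0.28 ] 96
blue [ 0.6173 -0.2725] 0.21568770227556566 [112.4965  70.8703] [ 0.617  -0.2714] 54
red [0.5425 0.1122] [84.8385 53.4511]
blue [0.549  0.0324] [84.6115 53.262 ]
green [ 0.5554 -0.0472] [79.7961 51.7908]
yellow [ 0.5622 -0.1271] [85.9928 55.9561]
[ 0.5523 -0.0074] 0.08192922963646855 [0.0801 0.0799 0.0801]
top (294, 179, 49, 10) [ 0.6347 -0.0036] [139.4722  22.6277] -1.4886305916638736 bed org [ 0.5455 -0.0109]
scene (273, 282, 59, 20) [0.6492 0.0007] [138.5719  41.531 ] -1.483949811409572 bed org [ 0.56   -0.0066]
-0.12 [89, 87, 87, 97, 122, 137, 139, 140, 138, 124, 112, 108, 111, 111, 111, 110, 110, 111, 113, 112, 112, 111, 112, 112, 114, 114, 114, 116, 115, 114, 116, 127, 142, 145, 136, 129, 121, 113, 111, 116]
0.04 [93, 94, 93, 100, 124, 142, 142, 141, 129, 89, 55, 46, 47, 46, 47, 47, 48, 47, 47, 47, 46, 46, 43, 47, 46, 47, 46, 46, 46, 47, 53, 87, 126, 135, 130, 118, 83, 53, 45, 67]
[[9, 125, 122], [16, 115, 124], [13, 138, 118], [18, 106, 135], [16, 113, 133], [12, 134, 118], [17, 109, 147], [17, 111, 151], [2, 207, 107], [17, 110, 141], [17, 110, 144], [15, 115, 137], [1, 201, 81], [17, 110, 149], [17, 109, 140], [3, 196, 103], [17, 110, 137], [18, 110, 153], [18, 110, 139], [1, 208, 98], [17, 110, 148], [18, 109, 140], [13, 129, 119], [17, 109, 140], [17, 111, 147], [14, 116, 125], [17, 102, 145], [8, 99, 124]]
```

```bash
cat >> h.py <<'E'
BED=np.array([.5535,-.0074]); YAW=.082; G=.0155   # G: TCP height over board underside in the grasp
BY=dict(red=.12,blue=.04,green=-.04,yellow=-.12)
def Fa(n=5):
    r=[]
    for _ in range(n): bot.hold(.02); r.append(F())
    return np.mean(r,0)
def bedframe(p): a=np.array([np.cos(YAW),np.sin(YAW)]); d=np.asarray(p)[:2]-BED; return np.array([d@a,d@[-a[1],a[0]],p[2]])
def world(b): a=np.array([np.cos(YAW),np.sin(YAW)]); return np.r_[BED+b[0]*a+b[1]*np.array([-a[1],a[0]]),b[2]]
def tip2tcp(tx,tz,th,by):   # tongue-tip bottom edge in bed frame (m) -> TCP in the world
    c,s=np.cos(th),np.sin(th); k=[-.067*c+G*s, .067*s+G*c]
    return world([tx+k[0],by,tz+k[1]])
def pick(col,cam):
    m,a,s,r,n=boards(cam)[col]; xy=(m+r)/2; print(col,m,r,a,s)
    assert np.hypot(*(m-r))<.006 and abs(a)<.6
    bot.set_gripper(.6,35); bot.goto(np.r_[xy,.12],rot(a)); bot.line_to(np.r_[xy,G],max_speed=.15); print('F down',Fa(3))
    bot.set_gripper(0,35); print('opening',bot.current_opening()*92)
    bot.line_to(np.r_[xy,.16],max_speed=.15); print('lift F',Fa(), 'opening',bot.current_opening()*92)
def insert(col):
    by=BY[col]; TH=.26; r=rot(YAW,TH); tx=.045
    bot.goto(tip2tcp(tx,.11,TH,by),r); bot.line_to(tip2tcp(tx,.018,TH,by),max_speed=.12); f0=Fa(8); tz=.018
    while tz>.003:
        tz-=.001; bot.line_to(tip2tcp(tx,tz,TH,by),max_speed=.03); f=Fa(3)-f0
        if f[2]>4: break
    print('floor at tip z',tz,f); tz+=.0006; e=world([1,0,0])-world([0,0,0])
    bot.line_to(tip2tcp(tx,tz+.0005,TH,by),max_speed=.03); f0=Fa(8)
    while tx<.073:
        tx+=.001; bot.line_to(tip2tcp(tx,tz,TH,by),max_speed=.05); f=Fa(2)-f0
        if f@e<-4: break
    print('lip contact tip x',tx,f@e,f,'P bed',bedframe(P())); return tx,tz
def seat(col,tx,tz,back=.0012):
    by=BY[col]; dx=tx-.0655
    for th in np.arange(.26,-.001,-.02):
        c,s=np.cos(th),np.sin(th); z=min((.013-.012*s)/c,.012); lim=.0565+.012*c-z*s
        bot.line_to(tip2tcp(lim-back+dx,tz-.0006*(.26-th)/.26,th,by),rot(YAW,th),max_speed=.05); print(round(th,2),np.round(F(),1).tolist(),end=' ')
    print('P bed',bedframe(P()))
E
python3 - <<'E'
from h import *
np.set_printoptions(precision=4,suppress=True)
pick('red',bot.read_camera('top'))
tx,tz=insert('red'); print(bot.current_clock(),bot.current_opening()*92)
E
```

```text
red [0.4271 0.2618] [0.4266 0.2611] 0.11369719625291119 [113.0729  69.9733]
F down [0.4154 0.3642 0.0243]
opening 15.737939118202721
lift F [ 0.1645  0.1238 -1.5588] opening 15.721051554890835
floor at tip z 0.00799999999999999 [-1.4027 -0.5229  4.6069]
lip contact tip x 0.06500000000000002 -5.108826044363475 [-5.0704 -0.6774  4.6691] P bed [0.0035 0.12   0.0408]
27.7583 15.917730524114097
```

The floor contact came at 8.0 mm (expected 8) and the lip contact at tip x 65.0 (expected 65.5), so the tongue is in the groove. Next I seat it.

```bash
cat >> h.py <<'E'
def release(col):
    bot.set_gripper(.42); p=P(); bot.line_to(p+[0,0,.045],max_speed=.1)
E
python3 - <<'E'
from h import *
seat('red',.065,.0086); print(Fa()); release('red'); bot.line_to(P()+[0,0,.08]); bot.goto([.36,0.02,.28],rot(YAW))
c=bot.read_camera('top'); s=bot.read_camera('scene'); cv2.imwrite('pics/top3.png',c['pixels'])
for k,v in boards(c).items(): print(k,*v)
print(bot.current_clock())
a=cv2.resize(c['pixels'][150:250,250:390],(560,400),interpolation=2); b=cv2.resize(s['pixels'][230:310,310:385],(240,256),interpolation=2)
cv2.imwrite('pics/crop3.png',np.hstack([a,cv2.copyMakeBorder(b,0,144,0,0,0)]))
E
```

```text
0.26 [-1.3, -0.9, 0.5] 0.24 [-0.0, 1.8, -0.9] 0.22 [0.1, 0.3, -0.9] 0.2 [-0.7, 0.5, -1.7] 0.18 [0.5, -0.0, -0.6] 0.16 [-0.5, 0.9, -2.1] 0.14 [0.7, 0.3, -0.9] 0.12 [-0.4, -0.3, 0.1] 0.1 [0.9, 0.3, -1.1] 0.08 [0.5, 0.1, -1.0] 0.06 [0.2, -0.4, -1.9] 0.04 [0.4, -0.6, -1.3] 0.02 [-0.5, 0.4, 0.5] 0.0 [-0.5, -0.1, 0.7] P bed [-0.00026334  0.1199762   0.02357849]
[-0.66542313  0.3351704   0.76047271]
green [ 0.4693244 -0.2950553] 0.31273700417882244 [111.92195892  71.35062408] [ 0.46905265 -0.29356144] 39
red [0.54519464 0.11232478] 0.028734008053247218 [110.37400818  72.95000458] [0.54346541 0.11207473] 57
yellow [0.58821796 0.28086978] -0.00026578347678984926 [113.54420471  70.16433716] [0.58667702 0.28007993] 97
blue [ 0.61733649 -0.27239212] 0.21927927461116026 [112.54623413  70.80826569] [ 0.61693663 -0.2713637 ] 56
34.2083
```

View pics/crop3.png

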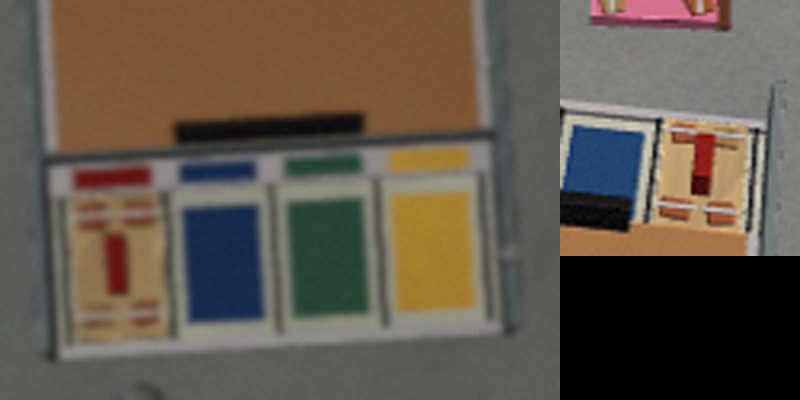

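Red lies flat in its bay at crop (118,265): the tongue is hidden under the lip and the board is inside the kerb. Now the other three, with guards between the steps.

```bash
python3 - <<'E'
from h import *
np.set_printoptions(precision=4,suppress=True)
for col in('yellow','blue','green'):
    pick(col,bot.read_camera('top')); assert 14<bot.current_opening()*92<19
    tx,tz=insert(col); assert .0625<tx<.0685 and .006<tz<.0112
    seat(col,tx,tz); f=Fa(); print('F seated',f); assert abs(f).max()<8
    release(col); bot.line_to(P()+[0,0,.08]); bot.goto([.36,0.02,.28],rot(YAW))
    c=bot.read_camera('top'); cv2.imwrite(f'pics/after_{col}.png',c['pixels'])
    for k,v in boards(c).items(): print('  ',k,v[0],v[3],round(v[1],3),v[2],'bed',bedframe(np.r_[v[3],.03]))
    print(bot.current_clock())
E
```

```text
yellow [0.5874 0.2809] [0.5864 0.28  ] 0.0008021467210750366 [111.8101  70.1562]
F down [ 0.2405 -0.0768 -0.079 ]
opening 15.61376110414445
lift F [-0.4797  0.0603 -2.0358] opening 15.50746245334503
floor at tip z 0.00799999999999999 [-2.5907  0.4868  5.4005]
lip contact tip x 0.05 -4.448199229744701 [-4.4715  0.1005  5.3535] P bed [-0.0107 -0.12    0.0408]Traceback (most recent call last):
  File "<stdin>", line 5, in <module>
AssertionError
```

Contact came early at x 50 with fz +5, so the tongue is dragging on the floor and hasn't reached the lip. I raise it 0.5 mm and carry on.

```bash
python3 - <<'E'
import re
t=open('h.py').read()
t=t.replace("tz+=.0006; e=world","e=world").replace("    bot.line_to(tip2tcp(tx,tz+.0005,TH,by),max_speed=.03); f0=Fa(8)\n","    return slide(by,tx,tz+.001,e)\ndef slide(by,tx,tz,e,TH=.26):\n    bot.line_to(tip2tcp(tx,tz,TH,by),max_speed=.03); f0=Fa(8)\n")
t=t.replace("if f@e<-4: break","if f@e<-4 and tx>.06 or f@e<-10: break")
t=t.replace("tz-.0006*(.26-th)","tz-.0010*(.26-th)")
open('h.py','w').write(t)
E
python3 - <<'E'
from h import *
np.set_printoptions(precision=4,suppress=True)
e=world([1,0,0])-world([0,0,0])
print(slide(-.12,.049,.009,e),bot.current_opening()*92,bot.current_clock())
E
```

```text
lip contact tip x 0.06400000000000002 -4.357492214990419 [-4.3917  0.2377  1.7102] P bed [ 0.0025 -0.12    0.0412]
(0.06400000000000002, 0.009) 15.970927488672979 50.8833
```

```bash
cat >> h.py <<'E'
def finish(col,tx,tz):
    assert .0625<tx<.0685 and .006<tz<.0112
    seat(col,tx,tz); f=Fa(); print('F seated',f); assert abs(f).max()<8
    release(col); bot.line_to(P()+[0,0,.08]); bot.goto([.36,0.02,.28],rot(YAW))
    c=bot.read_camera('top'); cv2.imwrite(f'pics/after_{col}.png',c['pixels'])
    for k,v in boards(c).items(): print('  ',k,v[0],v[3],round(v[1],3),v[2],'bed',bedframe(np.r_[v[3],.03]))
    print(bot.current_clock())
E
python3 - <<'E'
from h import *
np.set_printoptions(precision=4,suppress=True)
finish('yellow',.064,.009)
pick('blue',bot.read_camera('top')); assert 14<bot.current_opening()*92<19
finish('blue',*insert('blue'))
E
```

```text
0.26 [-1.2, -0.7, -2.3] 0.24 [-0.6, 0.6, -1.5] 0.22 [0.5, 0.2, -1.1] 0.2 [-0.0, -0.6, -2.6] 0.18 [0.5, -0.0, -2.5] 0.16 [-0.3, -0.1, -2.5] 0.14 [0.4, -0.2, -2.1] 0.12 [0.1, 0.2, -2.4] 0.1 [-0.3, -0.4, -2.0] 0.08 [-0.3, -0.0, -1.9] 0.06 [0.4, 0.6, -2.8] 0.04 [0.6, -1.2, -2.3] 0.02 [0.1, -0.3, -1.9] 0.0 [-0.7, 0.0, -1.8] P bed [-0.0012 -0.1201  0.0236]
F seated [-0.3485 -0.3198 -1.3278]
   green [ 0.4691 -0.2952] [ 0.4686 -0.2937] 0.303 [111.9658  71.399 ] bed [-0.108  -0.2784  0.03  ]
   red [0.5452 0.1123] [0.544  0.1121] 0.029 [110.3735  72.95  ] bed [0.0003 0.1199 0.03  ]
   blue [ 0.6176 -0.2724] [ 0.6167 -0.2716] 0.221 [111.9672  70.8012] bed [ 0.0414 -0.2685  0.03  ]
57.4083
blue [ 0.6175 -0.2725] [ 0.617  -0.2714] 0.20854307357164203 [112.7491  71.464 ]
F down [ 0.2397 -0.1799  0.2516]
opening 15.504840354350303
lift F [ 0.27    0.3449 -1.5548] opening 15.794314082795868
floor at tip z 0.00799999999999999 [-1.9418 -0.7249  4.9008]
lip contact tip x 0.06500000000000002 -5.350149882848594 [-5.3748  0.08    3.1732] P bed [0.0032 0.0401 0.0412]
0.26 [-1.5, 0.8, -1.8] 0.24 [-1.7, 0.1, -2.3] 0.22 [-1.1, 0.1, -1.3] 0.2 [-1.6, 0.6, -1.7] 0.18 [-1.0, 0.3, -2.0] 0.16 [-1.0, 0.4, -1.1] 0.14 [-0.7, 1.1, -1.2] 0.12 [-0.5, 0.1, -1.6] 0.1 [-0.6, 0.0, -1.5] 0.08 [-1.5, 0.5, -1.5] 0.06 [-0.4, -1.0, -1.1] 0.04 [-1.0, -0.5, -2.0] 0.02 [-1.1, 0.1, -2.2] 0.0 [-1.7, 0.6, -1.0] P bed [-0.0001  0.04    0.0237]
F seated [-1.3302 -0.0954 -0.5459]
   green [ 0.4693 -0.2952] [ 0.4687 -0.2939] 0.303 [112.3632  71.399 ] bed [-0.108  -0.2786  0.03  ]
79.875
```

```bash
python3 - <<'E'
from h import *
np.set_printoptions(precision=4,suppress=True)
pick('green',bot.read_camera('top')); assert 14<bot.current_opening()*92<19
finish('green',*insert('green'))
c=bot.read_camera('top'); s=bot.read_camera('scene')
a=cv2.resize(c['pixels'][160:250,250:385],(600,400),interpolation=2); b=cv2.resize(s['pixels'][225:305,220:390],(600,282)[::1],interpolation=2)
cv2.imwrite('pics/crop4.png',np.vstack([a,b[:200]]))
E
```

```text
green [ 0.4689 -0.2952] [ 0.4684 -0.2938] 0.31491280678941713 [112.2283  71.3386]
F down [ 0.1066 -0.1302  0.2263]
opening 15.656838374353992
lift F [-0.3295 -0.1048 -1.4161] opening 15.440384638316228
floor at tip z 0.00699999999999999 [-3.3845  0.8991  8.1794]
lip contact tip x 0.06000000000000001 -4.329688449573252 [-4.3528  0.1033  3.1364] P bed [-0.0014 -0.0399  0.0403]Traceback (most recent call last):
  File "<stdin>", line 4, in <module>
  File "h.py", line 84, in finish
    assert .0625<tx<.0685 and .006<tz<.0112
           ^^^^^^^^^^^^^^^^^^^^^^^^^^^^^^^^
AssertionError
```

```bash
python3 - <<'E'
from h import *
np.set_printoptions(precision=4,suppress=True)
e=world([1,0,0])-world([0,0,0])
bot.line_to(tip2tcp(.055,.008,.26,-.04),max_speed=.05)
tx,tz=slide(-.04,.055,.009,e); print(Fa())
c=bot.read_camera('top'); s=bot.read_camera('scene')
if tx>.0625: finish('green',tx,tz); c=bot.read_camera('top'); s=bot.read_camera('scene')
a=cv2.resize(c['pixels'][160:250,250:385],(600,400),interpolation=2); b=cv2.resize(s['pixels'][225:305,220:390],(600,282),interpolation=2)
cv2.imwrite('pics/crop4.png',np.vstack([a,b[:200]])); print(bot.current_clock())
E
```

```text
lip contact tip x 0.066 -5.427091545042604 [-5.4394 -0.0723  4.5476] P bed [ 0.0038 -0.0399  0.0413]
[-6.0383 -0.6703  2.7247]
0.26 [-3.6, -0.3, -0.2] 0.24 [-2.2, 0.4, -0.7] 0.22 [-3.0, -0.7, -1.1] 0.2 [-4.1, -0.2, -1.1] 0.18 [-4.1, -0.3, -0.7] 0.16 [-4.6, 0.4, -1.5] 0.14 [-3.5, 0.3, -1.9] 0.12 [-3.7, 0.4, -3.2] 0.1 [-4.5, 0.9, -2.0] 0.08 [-3.7, 1.3, -3.2] 0.06 [-4.2, 0.6, -2.6] 0.04 [-4.2, 1.1, -3.3] 0.02 [-4.7, 1.9, -3.4] 0.0 [-5.4, 1.4, 0.1] P bed [ 0.0006 -0.0399  0.0236]
F seated [-6.2019  1.8383 -0.948 ]
104.8583
104.9583
```

View pics/crop4.png

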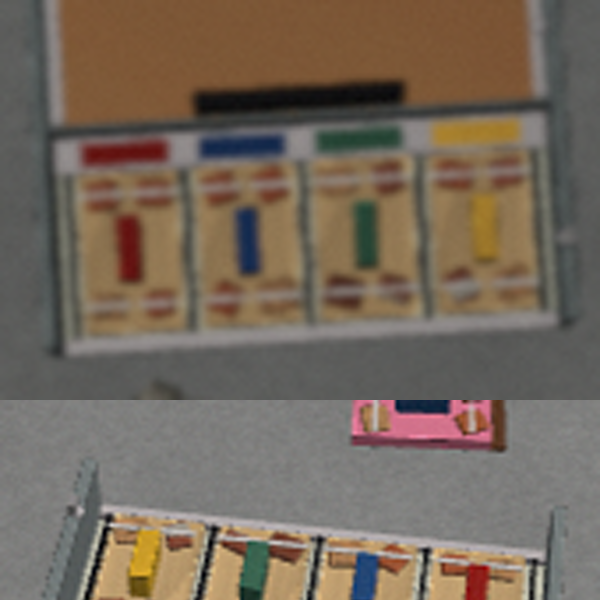

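All four boards appear to lie in their own bays, at top crop x = 130, 248, 366 and 484. As a flatness check I press lightly on each rib near the kerb end; the top should read bed z 46 mm. If all four pass, I shut the shield.

```bash
python3 - <<'E'
from h import *
np.set_printoptions(precision=4,suppress=True)
bot.set_gripper(0,20); ok=True
for col in('green','yellow','blue','red'):
    q=world([-.012,BY[col],.058])
    bot.goto(q+[0,0,.03],rot(YAW)); bot.line_to(q,max_speed=.1); f0=Fa(4); z=.05
    while z>.041:
        bot.line_to(np.r_[q[:2],z],max_speed=.05); f=(Fa(2)-f0)[2]
        if f>5: break
        z-=.001
    print(col,'rib top',z,P()[2],f); ok&=abs(P()[2]-.0455)<.0022; bot.line_to(q+[0,0,.03],max_speed=.2)
print(ok,bot.current_clock())
if ok:
    a=world([.128,0,.072]); bot.line_to(np.r_[P()[:2],.15],max_speed=.25); bot.goto(np.r_[a[:2],.13],rot(YAW)); bot.line_to(a,max_speed=.15); print('F',Fa(3))
    e=world([1,0,0])-world([0,0,0]); x=.128
    while x>-.052:
        x-=.01 if x>-.015 else .002
        bot.line_to(world([x,0,.072]),max_speed=.08); f=F()@e
        if x<-.015: print(round(x,3),round(f,1),end=' ')
        if f>25: break
    print(bot.current_clock(),bedframe(P()))
E
```

```text
green rib top 0.045 0.04634969710196915 10.822042448931857
yellow rib top 0.045 0.046396998263538464 10.229642279831168
blue rib top 0.045 0.04637242981860458 11.84139239139363
red rib top 0.045 0.04637776431941036 11.254001627720047
True 118.7917
F [ 0.1244 -0.2264 -0.3538]
-0.022 -0.4 -0.024 1.1 -0.026 1.2 -0.028 3.6 -0.03 7.4 -0.032 13.8 -0.034 1.6 -0.036 1.0 -0.038 -0.1 -0.04 0.1 -0.042 -0.3 -0.044 4.6 -0.046 12.0 -0.048 19.3 -0.05 27.1 128.1667 [-0.0434 -0.0002  0.0726]
```

The catch snapped at x ≈ -33 mm, followed by the hard stop at -43 (expected about -44). I retreat and check.

```bash
python3 - <<'E'
from h import *
np.set_printoptions(precision=4,suppress=True)
bot.line_to(world([-.035,0,.073]),max_speed=.05); bot.line_to(world([-.035,0,.19]),max_speed=.2); bot.goto([.2,-.5,.25],rot(YAW-1))
c=bot.read_camera('top'); s=bot.read_camera('scene')
cv2.imwrite('pics/top9.png',c['pixels']); cv2.imwrite('pics/scene9.png',s['pixels'])
for nm in('top','scene'):
    o=cv2.imread(f'pics/{nm}0.png'); n=c if nm=='top' else s
    d=(cv2.absdiff(o,n['pixels']).max(2)>45).astype(np.uint8); d=cv2.morphologyEx(d,cv2.MORPH_OPEN,np.ones((3,3)))
    print(nm,[tuple(map(int,x[:5])) for x in cv2.connectedComponentsWithStats(d)[2][1:] if x[4]>40])
print(bot.current_clock(),bot.current_contact_force())
E
```

```text
top [(411, 186, 7, 15, 73), (404, 189, 6, 12, 54), (214, 192, 13, 16, 159), (228, 193, 7, 16, 108), (294, 201, 51, 36, 1438), (269, 207, 24, 31, 411), (347, 225, 25, 8, 123), (417, 234, 9, 17, 87), (401, 238, 10, 15, 80), (232, 244, 8, 18, 121), (218, 246, 5, 10, 41), (225, 247, 7, 14, 81), (323, 306, 23, 7, 138), (272, 310, 25, 12, 154), (492, 311, 32, 26, 405), (309, 316, 28, 56, 1172), (546, 321, 33, 7, 161), (283, 322, 12, 25, 206), (554, 330, 35, 6, 178), (536, 333, 12, 13, 82), (546, 337, 13, 7, 61), (528, 338, 15, 32, 172), (571, 339, 23, 38, 375), (491, 340, 60, 52, 574), (477, 347, 27, 7, 142), (272, 351, 23, 25, 192), (550, 367, 21, 20, 188), (317, 373, 29, 79, 1065), (394, 377, 9, 38, 135), (578, 380, 19, 7, 89), (514, 385, 17, 15, 158), (537, 388, 7, 7, 44), (553, 388, 35, 7, 192), (372, 393, 5, 18, 55), (488, 400, 25, 6, 135), (283, 405, 37, 51, 1104)]
scene [(109, 0, 19, 24, 295), (146, 0, 16, 30, 332), (349, 0, 10, 24, 184), (138, 9, 7, 10, 49), (361, 23, 12, 14, 155), (116, 28, 7, 9, 46), (123, 30, 34, 31, 412), (362, 38, 10, 20, 157), (144, 50, 8, 8, 42), (364, 65, 6, 22, 97), (118, 67, 15, 5, 51), (130, 74, 16, 4, 53), (164, 79, 9, 8, 57), (116, 85, 9, 6, 49), (157, 85, 16, 27, 246), (363, 92, 8, 13, 50), (130, 103, 6, 12, 56), (199, 228, 25, 21, 411), (244, 240, 131, 53, 3434), (404, 247, 26, 39, 791), (199, 250, 26, 12, 258), (186, 267, 29, 27, 363), (203, 271, 11, 22, 185), (233, 275, 139, 42, 2506), (357, 276, 9, 17, 131), (184, 295, 28, 13, 278), (405, 295, 28, 30, 601), (403, 323, 29, 17, 331)]
131.5583 [-0.5785  0.1203  0.4636]
```

View pics/scene9.png

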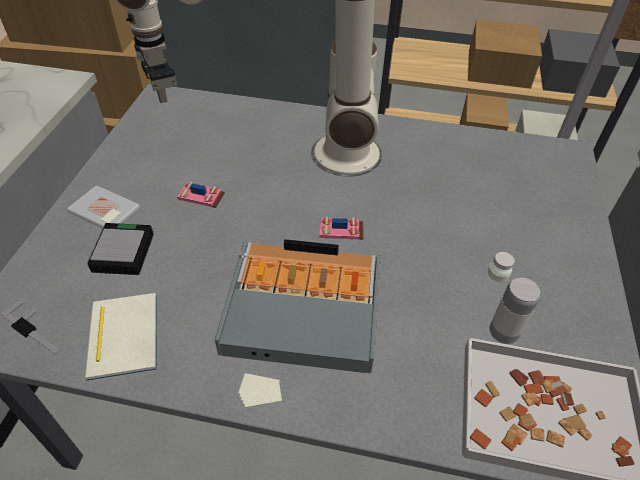

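View pics/top9.png

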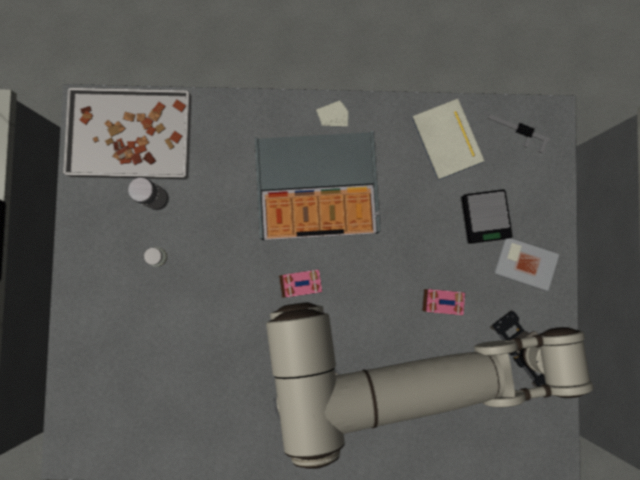

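The shield is shut, with its bar at the kerb (top view (320,233)), and all four boards lie under it. The flask, scale, jar and pink boards show no change from the first pictures. The robot is clear, so I hand in.

```bash
python3 -c "
from workcell import bot
bot.job_done(); print(bot.current_clock())"
```

```text
the job is handed in; nothing more can be done
the job is handed in; nothing more can be done
```

The job is done and handed in at about 132 s. I pushed the shield fully back to its stop, fitted all four boards (red, yellow, blue, green) into their own bays, and pushed the shield shut until the catch snapped.

**Fit:** A light press (about 10–12 N) on each rib put its top at 46.4 mm, against the expected 46, so every board lies flat.

**Shield:** While closing, the resistance rose to 14 N, dropped away as the catch snapped, and then met the hard stop within about 1 mm of where it should be. I pressed about 27 N there before backing off.

**Bystanders:** Comparing the first and last pictures shows no movement of the flask, scale, jar or either pink board. The robot ended clear of everything. I saw no sign of a board being knocked aside.

**Disagreements along the way:**
- The yellow and green tongues first dragged on the bay floor and gave a false early contact. I raised them by about 1 mm and both then went in normally.
- Green was held against the lip with about 6 N when I released it. The later press check showed it flat.
- My estimates of the bed's position from the handle differed by up to about 8 mm. I relied on the floor patches, the kerb edge and the contacts, which agreed to about 2 mm.

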